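Clamp a luxator in the sharpening vise

ROBOT

A 6-joint arm with a two-finger parallel gripper is mounted at the origin on the work surface. World frame = base frame: x ahead of the robot, y to its left, z up, the work surface at z = 0. Lengths are in m, angles in rad, forces in N, time in s.
With the tool pointing down it reaches from about 0.375 to 0.975 m from the base axis. Payload 3.8 kg.
Tool frame: the origin (TCP) lies midway between the tips of the shut fingers; the grasp point (between the pads) lies 19 mm behind it; z points along the fingers, y is the line along which they close (so a half turn about z gives the same grasp; the last joint's range is limited). The gripper opens to 85 mm and grips with 20 to 120 N. Pads are 22 mm wide; open, the fingers measure 114 mm over their backs; the gripper's body (76 mm by 85 mm) begins 54 mm behind the grasp point. The pads swing forward as they close: fully open they stand 13 mm farther back than shut.
Start: joints at [-1.364, 0.264, 1.604, -0, 1.274, -0.037], TCP at [0.163, -0.655, 0.231] pointing down, gripper open.
Joint ranges: [-2.63, 2.63], [-0.94, 2.18], [0.31, 2.57], [-1.31, 4.45], [0, 2.66], [-2.55, 2.55]. Speed limits (rad/s): [2.57, 2.57, 3.14, 3.14, 3.14, 3.14].

INTERFACE

Orientations are given as a rotation vector (axis times angle).
In Python, from workcell import bot, imaging gives the robot as it stands.
- The arm moves only by the tool step_arm, never from a script. Its argument "series" is a list of rows, each an object of numbers: "grip": the closure, from -1 (fully open) to 1 (shut); "x", "y", "z": the shift along the tool's x, y, z normalised to -1 to 1, where 1 is 500 mm; "ax", "ay", "az": the turn, a rotation vector about the tool's x, y, z normalised to -1 to 1, where 1 is 30 degrees. A call has 1 to 12 rows; each row is the pose to reach, as a shift and turn from the pose commanded when the call began, along the tool's axes at that moment; what a row does not reach only later rows make up. A row lasts 1/10 s, in which the tool goes at most 50 mm and 8.59 degrees, less where a joint would pass 70% of its speed; a pose out of reach is approached as far as the arm can. A call with a number of a shift or a turn outside -1 to 1 is refused whole. A call with a gripper value outside its range is refused whole. The fingers move at their own pace and stop on an object; "force" is the grip in N (left out, the last holds). Time passes only in rows, so rows that repeat a pose let the fingers close. It gives the time, the measured TCP pose, the force, the opening and the grip force at its end, in the units of the state.
- bot.read_state(): the state, without advancing time (a new reading comes with each control period).
- imaging.read_camera(name): name is "scene" or "top" or "wrist"; returns a dict with "img" (400x640x3 uint8, red, green, blue), "fx", "fy", "cx", "cy" (pixels), "R" (3x3) and "t" (3): a world point X has camera coordinates R X + t. Camera axes: x right, y down, z forward; pixel columns grow to the right and rows downward; lengths in m; the calibration is good to about 2 mm. A picture is of the moment at which its call begins. There is no depth.
- bot.finish_job(): hands the job in; it is judged then, once.
The state is a dict: "time": time; "q": joint angles; "joint_vel": joint speeds; "joint_torque": joint torques, N m; "tool_pos": TCP position; "tcp_rot": TCP orientation; "wrist_force": force on the tool from outside, world axes, zero at the start; "torque": the same for the moment, N m; "width": opening from 0.0 (shut) to 1.0 (fully open); "grip_force": force on a finger pad.
Only numpy, scipy, OpenCV 4.12 (cv2) and the standard library are available. Lean on these libraries where they do the work, as an engineer would, in place of code of your own. Each camera call takes 0.05 s, during which the arm holds its last target. There are 200 camera calls.

TASK

Take the luxator with the blue handle from the mat, slide its handle butt first into the V rest of the sharpening vise, gently, until the butt meets the end stop, and let it lie there with the blade sticking out of the open end. Then screw the black ball knob down clockwise until the pad holds the handle firmly, finger-tight but without crushing it, and let go. Leave everything else where it is.

Things in the scene. Friction and masses are not known exactly. Their poses are not given: they have to be found in the camera images.
- luxator_blue: the luxator with the BLUE handle, about 55 g: round handle 14 mm thick, 115 mm long, domed butt, then a thin steel shank and blade (54 mm more). Origin on the handle's axis halfway along it, 7 mm above what it lies on; x points along the handle to the blade, the butt's end is 57.5 mm the other way. It balances 60 mm from the butt. Lies on a 2 mm dark mat and can roll
- luxator_blue_butt (a point): the end of the blue handle's butt, on its axis
- vise: grey and steel sharpening vise, fixed to the table, turned up to 20 degrees either way; origin under the middle of its V rest at table height, z up. Base plate 12 mm high, y -105 to +65, x -80 to +56 mm. A column at x -35 to -59 mm carries an arm (26 mm wide, underside 80, top 98 mm high) over the rest at y = -15 mm; the clamp screw goes through it. A hand holding a handle in the rest stays beyond y = +50 mm
- v_rest (a point): the middle of where the axis of a 14 mm handle lies when home in the V rest, 50 mm above the table. The V (90 degrees, its edges 28 mm apart and 54 mm high) runs straight along the vise's y axis, 80 mm long from y = -40 (end stop) to y = +40 mm (open end). A handle cannot be lowered in from above, the screw is in the way: it is slid in from the open end, under the pad
- stop: steel end stop of the V rest, 38 mm wide, 66 mm high; its face is at y = -40 mm of the vise and looks to +y
- spindle: the clamp screw, one piece: ball knob on top, shaft, pad. Origin at the ball's centre, on the screw's vertical axis (vise x = 0, y = -15 mm), about 140 mm high. Clockwise from above drives it down about 1.6 mm per radian; it stays where it is left. Turning it freely takes about 0.12 Nm; at rest, friction leaves any smaller torque. Once the pad bears on the handle the torque climbs steeply, from loose to crushed within about half a radian
- knob_ball (a point): centre of the polished black ball knob, 40 mm across. It is slippery all over (friction 0.06) but for a fine matt dark grey band 6 mm tall around its widest part (friction 0.25), level with its centre: it turns only when the finger pads close on that; fingers that end higher slip round it. Gripped with less than about 8 N it slips even when the screw is free. Underside 20 to 25 mm above the arm
- spindle_pad (a point): centre of the face of the brass clamping pad (18 mm across), 81 mm below the ball's centre. At the start it clears a handle lying in the rest by some 2 to 6 mm. The handle is held firmly at about 0.2 Nm on the moving knob, crushed at about 0.35. A light grip on the ball limits this: held with 12 to 18 N it slips in the fingers just when the handle is firm; a grip of 40 N crushes the handle before it slips
- luxator_red: the other luxator, red handle, same size; lies on the mat beside the blue one; leave it alone
- stone: flat beige sharpening stone, 100 x 45 x 12 mm; leave it alone
- oil_bottle: small amber oil bottle, 36 mm across, 85 mm tall; leave it alone
- brush_cup: steel cup, 66 mm across, 80 mm tall; leave it alone
- bur_block: blue bur block, 50 x 70 x 22 mm with burs standing in it; leave it alone
- cassette: open steel instrument cassette, 75 x 160 x 26 mm; leave it alone
- test_pack: green packet, 70 x 50 x 30 mm; leave it alone

How it is judged:
On the way, in this order (a step that is already met when the one before it is completed fails the run):
1. the blue luxator lies home in the V rest, butt within 2.5 mm of the stop, released (y of luxator_blue_butt in the frame of vise below -0.0375 m and x of luxator_blue_butt in the frame of vise between -0.003 and 0.003 m and z of luxator_blue_butt in the frame of vise between 0.047 and 0.053 m and angle between the x axis of luxator_blue and the y axis of vise, either way round below 0.06 rad and contact force between the fingers and luxator_blue below 0.3 N), for 0.2 s.
2. the pad holds the handle with more than 25 N, the luxator still home (y of luxator_blue_butt in the frame of vise below -0.0375 m and x of luxator_blue_butt in the frame of vise between -0.003 and 0.003 m and z of luxator_blue_butt in the frame of vise between 0.047 and 0.053 m and angle between the x axis of luxator_blue and the y axis of vise, either way round below 0.06 rad and contact force between spindle and luxator_blue above 25 N), for 0.2 s.
At the end, for the whole second after the job is handed in: The blue luxator lies in the V rest of the vise, its butt within 2.5 mm of the end stop, its axis within 3 mm and 0.06 rad of the rest's, and the pad of the clamp screw presses on the handle with 25 to 110 N; released (all of step 2 and contact force between the fingers and luxator_blue below 0.3 N and contact force between spindle and luxator_blue below 110 N); the robot touches nothing.
It fails at once if the handle is crushed (pad force over 140 N) (contact force between spindle and luxator_blue above 140 N).
It fails at once if the luxator is rammed into the stop (over 20 N) (contact force between luxator_blue and stop above 20 N).
It fails at once if another thing on the table is moved by more than 15 mm (distance of any of luxator_red, stone, oil_bottle, brush_cup, bur_block, cassette, test_pack from where it was at the start of the episode above 0.015 m).
It also fails if it takes over 72 s, if anything falls off the work surface, if the arm or the gripper's body presses on something with over 40 N, if the wrist force passes 120 N, or if a joint passes its speed limit or range.

## Working session

There is one attempt and no reset: what is moved stays moved. The work goes in short steps, Python scripts to look and compute and a tool call to move; the robot and the scene stay as the last step left them, time stands still between calls to the robot, and variables do not carry over. Pictures are saved under pics/ and viewed, at most 10 in all, crops included, and the job is handed in when it is done.

Besides the shell and the picture viewer there is one more tool, called after "Emit:" as name(argument=value, ...) on one line, values as JSON. step_arm: Moves the arm, as the interface text tells. Scaled input: -1 to 1 covers 500 mm each way for a shift and 30 degrees each way for a turn. Its arguments: {"type":"object","properties":{"series":{"type":"array","items":{"type":"object","properties":{"grip":{"type":"number"},"x":{"type":"number","minimum":-1,"maximum":1},"y":{"type":"number","minimum":-1,"maximum":1},"z":{"type":"number","minimum":-1,"maximum":1},"ax":{"type":"number","minimum":-1,"maximum":1},"ay":{"type":"number","minimum":-1,"maximum":1},"az":{"type":"number","minimum":-1,"maximum":1}}}},"force":{"type":"number"}},"required":["series"]}

```bash
mkdir -p pics
python3 - <<'E'
from workcell import bot, imaging
import cv2,numpy as np,pickle
d={}
for n in("scene","top","wrist"):
    c=imaging.read_camera(n);d[n]=c
    print(n,c['fx'],c['cx'],c['cy'],np.round(c['R'],3).tolist(),np.round(c['t'],3).tolist())
    cv2.imwrite(f'pics/{n}0.png',c['img'][:,:,::-1])
pickle.dump(d,open('c0.pkl','wb'))
s=bot.read_state();print(s)
E
```

```text
scene 439.61329131701405 325.0108521891975 197.40307461295265 [[-0.441, 0.897, 0.015], [0.52, 0.269, -0.81], [-0.731, -0.35, -0.586]] [0.29, -0.194, 1.783]
top 425.8389073687297 312.38897419005843 201.83004316746292 [[0.023, -0.999, 0.034], [-0.996, -0.026, -0.082], [0.082, -0.032, -0.996]] [-0.083, 0.584, 1.055]
wrist 334.9677416929094 323.7244791590555 198.08666322758364 [[0.242, -0.97, -0.002], [-0.922, -0.23, 0.312], [-0.303, -0.074, -0.95]] [-0.674, -0.041, 0.38]
{'time': 0.15, 'q': array([-1.36388396e+00,  2.64600465e-01,  1.60504286e+00,  4.86967681e-07,
        1.27371880e+00, -3.69163009e-02]), 'joint_vel': array([ 0.00043283, -0.00073389, -0.00443387,  0.00066994,  0.00042222,
       -0.00117332]), 'joint_torque': array([ 1.00211622e-03, -5.15903807e+01, -3.67958844e+01, -1.22774171e-05,
        8.06841388e-03,  2.23693303e-05]), 'tool_pos': array([ 0.16283023, -0.65448531,  0.23024374]), 'tcp_rot': array([-3.11652463e+00, -3.81842464e-01,  2.35105315e-04]), 'wrist_force': array([-0.16082673, -0.73691148, -0.08672242]), 'torque': array([-0.01144066, -0.06062435,  0.03492071]), 'grip_force': 0.0, 'width': 1.001251934611002}
```

View pics/top0.png

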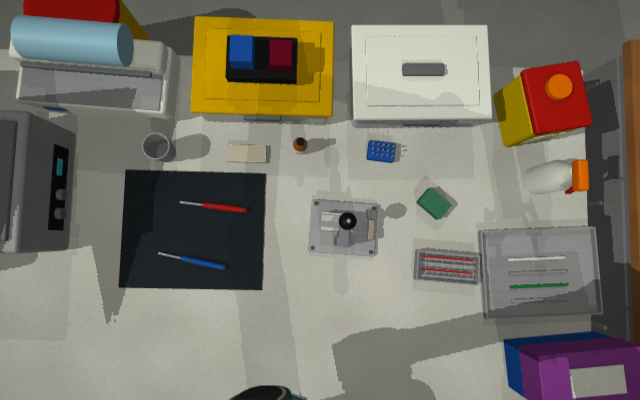

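View pics/scene0.png

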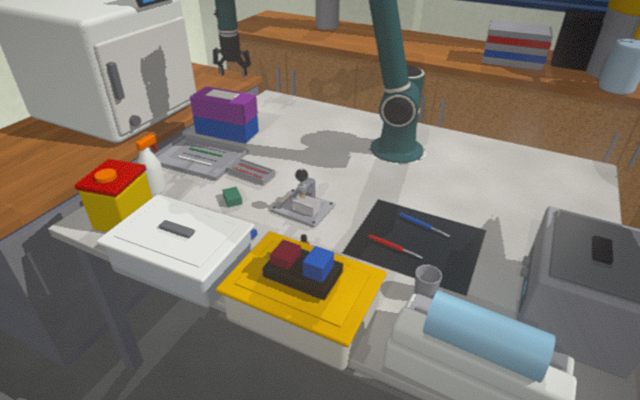

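The top view shows the blue luxator with its butt at about (228,268) and blade tip at (158,253). The vise is at about (345,228) with its ball at (348,221) and the stop on the right side at about (373,230). The scene view agrees. Next I'll measure coarsely and enlarge the vise.

```bash
cat > h.py <<'E'
import numpy as np,cv2,pickle
from scipy.spatial.transform import Rotation as Ro
def ray(c,u,v):
    R=np.array(c['R']);t=np.array(c['t'])
    return -R.T@t, R.T@np.array([(u-c['cx'])/c['fx'],(v-c['cy'])/c['fy'],1.])
def onz(c,u,v,z):
    o,d=ray(c,u,v);return o+d*(z-o[2])/d[2]
def proj(c,X):
    p=np.array(c['R'])@np.array(X)+np.array(c['t']);return c['cx']+c['fx']*p[0]/p[2],c['cy']+c['fy']*p[1]/p[2]
def blue(c,z=.009,roi=None):
    h=cv2.cvtColor(c['img'],cv2.COLOR_RGB2HSV)
    m=cv2.inRange(h,(100,120,50),(125,255,255))
    if roi: k=np.zeros_like(m);k[roi[1]:roi[3],roi[0]:roi[2]]=1;m=m*k
    n,l,s,_=cv2.connectedComponentsWithStats(m)
    i=1+np.argmax(s[1:,4]);ys,xs=np.where(l==i)
    P=np.array([onz(c,x,y,z) for x,y in zip(xs,ys)])
    vx,vy,x0,y0=cv2.fitLine(P[:,:2].astype(np.float32),cv2.DIST_L2,0,.01,.01).ravel()
    a=np.array([vx,vy]);a=a*np.sign(a[1]);s_=(P[:,:2]-[x0,y0])@a
    o=np.array([x0,y0]);return o+a*s_.min(),o+a*s_.max(),np.degrees(np.arctan2(a[1],a[0])),len(P),(xs.min(),xs.max(),ys.min(),ys.max())
E
python3 - <<'E'
from h import *
d=pickle.load(open('c0.pkl','rb'));c=d['top']
print(blue(c,.009,(130,220,260,290)))
print('ball',onz(c,348,221,.14))
cv2.imwrite('pics/v.png',cv2.resize(c['img'][185:270,295:395,::-1],None,fx=7,fy=7,interpolation=cv2.INTER_CUBIC))
E
```

```text
(array([0.41499266, 0.14757245]), array([0.43740344, 0.26006373]), np.float32(78.73291), 275, (np.int64(181), np.int64(225), np.int64(256), np.int64(270)))
ball [ 0.53506289 -0.14646291  0.14      ]
```

View pics/v.png

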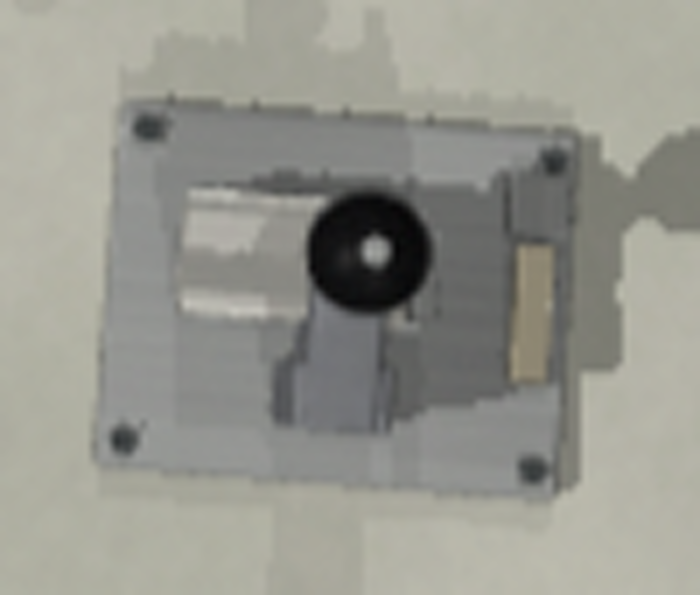

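The crop shows the base plate corners at about (122,103), (577,132), (98,462) and (552,495). The V opens left (world +y), the ball is in the middle at (370,250), and the column is toward the robot.

Run:
```python
from h import *
d=pickle.load(open('c0.pkl','rb'));c=d['top']
q=[(122,103),(577,132),(552,495),(98,462)]; l=[(56,65),(56,-105),(-80,-105),(-80,65)]
W=np.array([onz(c,(a+.5)/7-.5+295,(b+.5)/7-.5+185,.012)[:2] for a,b in q]);L=np.array(l)/1000
M,_=cv2.estimateAffinePartial2D(L,W);print(W.round(4),M, np.degrees(np.arctan2(M[1,0],M[0,0])),np.hypot(M[0,0],M[1,0]))
print('ball axis',M@[0,-.015,1]); print(np.linalg.norm(L@M[:,:2].T+M[:,2]-W,axis=1))
R=Ro.from_rotvec([-3.1165,-.3818,.0002]).as_matrix();print(R.round(3))
w=d['wrist'];C=-np.array(w['R']).T@w['t'];print('cam in tool',R.T@(C-[.1628,-.6545,.2302]), 'fwd',R.T@np.array(w['R'])[2])
```

```text
[[ 0.5936 -0.0678]
 [ 0.5873 -0.2358]
 [ 0.4542 -0.2281]
 [ 0.4625 -0.0621]] [[ 0.97819125  0.04533537  0.53703587]
 [-0.04533537  0.97819125 -0.12944478]] -2.653538169210892 0.9792412464283398
ball axis [ 0.53635584 -0.14411765]
[0.00130828 0.00116625 0.00044901 0.00074369]
[[ 0.97   0.241 -0.   ]
 [ 0.241 -0.97   0.002]
 [ 0.    -0.002 -1.   ]]
cam in tool [ 0.0799452   0.00031832 -0.14225826] fwd [-3.11876022e-01  2.52048664e-04  9.50122773e-01]
```

Emit:
step_arm(series=[{"x": 0.07,"y": -0.07,"z": -0.14,"az": -0.2,"grip": -1},{"x": 0.82,"y": -0.82,"z": -0.14,"az": -1},{"x": 0.82,"y": -0.82,"z": -0.14,"az": -1},{"x": 0.82,"y": -0.82,"z": -0.14,"az": -1},{"x": 0.82,"y": -0.82,"z": -0.14,"az": -1},{"x": 0.82,"y": -0.82,"z": -0.14,"az": -1},{"x": 0.82,"y": -0.82,"z": -0.14,"az": -1},{"x": 0.82,"y": -0.82,"z": -0.14,"az": -1},{"x": 0.82,"y": -0.82,"z": -0.14,"az": -1},{"x": 0.82,"y": -0.82,"z": -0.14,"az": -1},{"x": 0.82,"y": -0.82,"z": -0.14,"az": -1},{"x": 0.82,"y": -0.82,"z": -0.14,"az": -1}])

```text
validation failed for argument at $.se...
```

Emit:
step_arm(series=[{"x": 0.07,"y": -0.07,"z": -0.14,"ax": 0,"ay": 0,"az": -0.2,"grip": -1},{"x": 0.82,"y": -0.82,"z": -0.14,"ax": 0,"ay": 0,"az": -1,"grip": -1},{"x": 0.82,"y": -0.82,"z": -0.14,"ax": 0,"ay": 0,"az": -1,"grip": -1},{"x": 0.82,"y": -0.82,"z": -0.14,"ax": 0,"ay": 0,"az": -1,"grip": -1},{"x": 0.82,"y": -0.82,"z": -0.14,"ax": 0,"ay": 0,"az": -1,"grip": -1},{"x": 0.82,"y": -0.82,"z": -0.14,"ax": 0,"ay": 0,"az": -1,"grip": -1},{"x": 0.82,"y": -0.82,"z": -0.14,"ax": 0,"ay": 0,"az": -1,"grip": -1},{"x": 0.82,"y": -0.82,"z": -0.14,"ax": 0,"ay": 0,"az": -1,"grip": -1},{"x": 0.82,"y": -0.82,"z": -0.14,"ax": 0,"ay": 0,"az": -1,"grip": -1},{"x": 0.82,"y": -0.82,"z": -0.14,"ax": 0,"ay": 0,"az": -1,"grip": -1},{"x": 0.82,"y": -0.82,"z": -0.14,"ax": 0,"ay": 0,"az": -1,"grip": -1},{"x": 0.82,"y": -0.82,"z": -0.14,"ax": 0,"ay": 0,"az": -1,"grip": -1}])

```text
time: 1.35
tool_pos: [0.4614, -0.1577, 0.3013]
tcp_rot: [2.913, 1.176, 0.0]
wrist_force: [0.8, -1.8, -1.4]
width: 1.004
grip_force: 0.0
```

Emit:
step_arm(series=[{"x": 0.29,"y": -0.1,"z": 0,"ax": 0,"ay": 0,"az": -1,"grip": -1},{"x": 0.29,"y": -0.1,"z": 0,"ax": 0,"ay": 0,"az": -1,"grip": -1},{"x": 0.29,"y": -0.1,"z": 0,"ax": 0,"ay": 0,"az": -1,"grip": -1},{"x": 0.29,"y": -0.1,"z": 0,"ax": 0,"ay": 0,"az": -1,"grip": -1},{"x": 0.29,"y": -0.1,"z": 0,"ax": 0,"ay": 0,"az": -1,"grip": -1},{"x": 0.29,"y": -0.1,"z": 0,"ax": 0,"ay": 0,"az": -1,"grip": -1}])

```text
time: 1.95
tool_pos: [0.5302, -0.0232, 0.3008]
tcp_rot: [-2.511, -1.888, 0.002]
wrist_force: [-0.1, -0.4, 0.1]
width: 0.998
grip_force: 0.0
```

Run:
```python
from h import *
from workcell import bot, imaging
c=imaging.read_camera("wrist");pickle.dump(c,open('c1.pkl','wb'))
s=bot.read_state();print(s['tool_pos'],s['tcp_rot'],s['q'])
u,v=proj(c,[.536,-.144,.14]);print(u,v, proj(c,[.537,-.13,.05]))
cv2.imwrite('pics/w1.png',c['img'][:,:,::-1])
```

```text
[ 0.53014504 -0.02366324  0.30094462] [-2.51161603e+00 -1.88692774e+00  1.06845742e-03] [-9.13142091e-02 -4.72511227e-02  1.81935541e+00 -3.58424742e-04
  1.37008797e+00  1.90913638e-01]
361.16315318740703 284.2380115996571 (np.float64(351.84545859436986), np.float64(235.8657505928435))
```

View pics/w1.png

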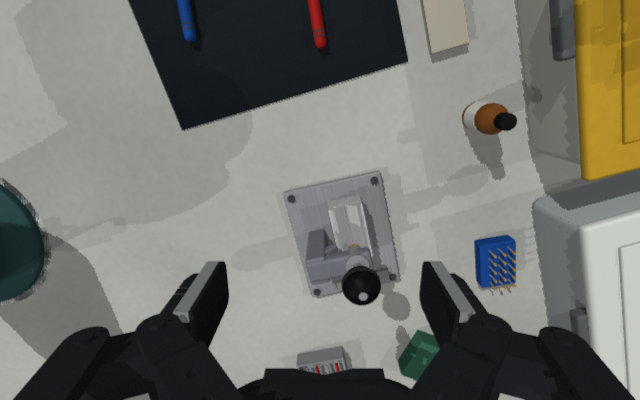

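The wrist view matches the top estimate: ball at about (361,286) against the predicted (361,284), V rest up-left of it, plate corners visible. I'll enlarge this for a finer pose.

Run:
```python
from h import *
c=pickle.load(open('c1.pkl','rb'))
cv2.imwrite('pics/v1.png',cv2.resize(c['img'][160:308,275:410,::-1],None,fx=4,fy=4,interpolation=cv2.INTER_CUBIC))
for n,k,r in(('top',pickle.load(open('c0.pkl','rb'))['top'],(330,205,365,240)),('wrist',c,(335,255,390,310))):
    g=k['img'].max(2)[r[1]:r[3],r[0]:r[2]];m=(g<45).astype(np.uint8)
    nn,l,s,ce=cv2.connectedComponentsWithStats(m);i=1+np.argmax(s[1:,4])
    ct,_=cv2.findContours((l==i).astype(np.uint8),0,2);(x,y),rad=cv2.minEnclosingCircle(max(ct,key=len))
    u,v=x+r[0],y+r[1];print(n,u,v,rad,s[i]);o,d=ray(k,u,v)
    if n=='top':o1,d1=o,d
A=np.stack([d1,-d],1);t=np.linalg.lstsq(A,o-o1,rcond=None)[0];p,q=o1+d1*t[0],o+d*t[1];print('ball',p,q)
```

```text
top 347.1962032318115 220.63924026489258 8.610751152038574 [  9   8  17  17 208]
wrist 360.8548393249512 284.6895160675049 19.429367065429688 [   7   11   39   39 1072]
ball [ 0.53584369 -0.14464958  0.13977275] [ 0.53554606 -0.14459626  0.13975458]
```

View pics/v1.png

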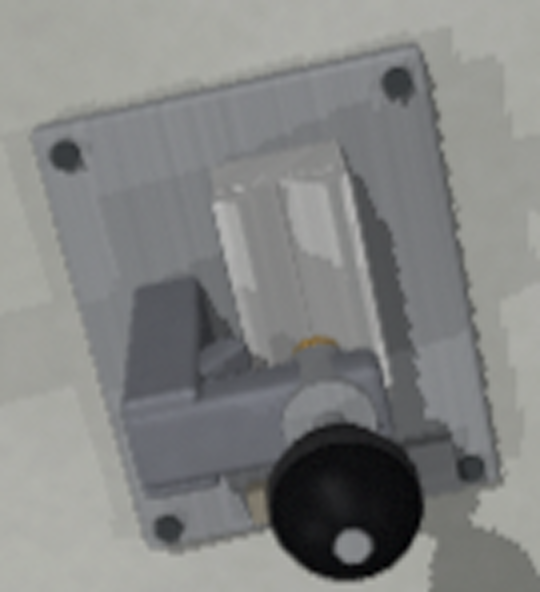

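The enlargement shows plate corners at about (35,130), (415,45), (497,480) and (150,545), the V groove bottom line from (290,190) to (318,335), and the ball.

Run:
```python
from h import *
c=pickle.load(open('c1.pkl','rb'))
f=lambda a,b,z:onz(c,(a+.5)/4-.5+275,(b+.5)/4-.5+160,z)[:2]
q=[(415,45),(497,480),(150,545),(35,130)];L=np.array([(56,65),(56,-105),(-80,-105),(-80,65)])/1000
W=np.array([f(a,b,.012) for a,b in q]);M,_=cv2.estimateAffinePartial2D(L,W)
print(M,np.degrees(np.arctan2(M[1,0],M[0,0])),np.hypot(M[0,0],M[1,0]),'ball',M@[0,-.015,1],np.linalg.norm(L@M[:,:2].T+M[:,2]-W,axis=1))
# V outer edges at z .054
for e in([(216,200),(258,360)],[(345,175),(388,380)]):
    p=[f(*x,.054) for x in e];d=p[0]-p[1];print(p,np.degrees(np.arctan2(d[1],d[0]))-90)
# yaw from V edges direction, origin from ball
print(blue(c,.009,(100,0,250,60)))
```

```text
[[ 0.97491063  0.05457678  0.53620935]
 [-0.05457678  0.97491063 -0.12817311]] -3.2041485156656524 0.9764370788557045 ball [ 0.5353907  -0.14279677] [0.00201073 0.00173259 0.00106251 0.00147315]
[array([ 0.5184947 , -0.08581216]), array([ 0.51652807, -0.14236211])] -1.9917623903918127
[array([ 0.55882543, -0.08891998]), array([ 0.5550804 , -0.16094505])] -2.976477637712037
(array([0.41950664, 0.16655156]), array([0.42294972, 0.19080183]), np.float32(81.919106), 291, (np.int64(176), np.int64(192), np.int64(0), np.int64(22)))
```

Emit:
step_arm(series=[{"x": 0.37,"y": -0.32,"z": 0.2,"ax": 0,"ay": 0,"az": -0.16,"grip": -1},{"x": 0.37,"y": -0.32,"z": 0.2,"ax": 0,"ay": 0,"az": -0.16,"grip": -1},{"x": 0.37,"y": -0.32,"z": 0.2,"ax": 0,"ay": 0,"az": -0.16,"grip": -1},{"x": 0.37,"y": -0.32,"z": 0.2,"ax": 0,"ay": 0,"az": -0.16,"grip": -1},{"x": 0.37,"y": -0.32,"z": 0.2,"ax": 0,"ay": 0,"az": -0.16,"grip": -1},{"x": 0.37,"y": -0.32,"z": 0.2,"ax": 0,"ay": 0,"az": -0.16,"grip": -1},{"x": 0.37,"y": -0.32,"z": 0.2,"ax": 0,"ay": 0,"az": -0.16,"grip": -1},{"x": 0.37,"y": -0.32,"z": 0.2,"ax": 0,"ay": 0,"az": -0.16,"grip": -1}])

```text
time: 2.8
tool_pos: [0.4288, 0.1979, 0.2018]
tcp_rot: [2.428, 1.991, 0.001]
wrist_force: [-0.0, -0.3, 0.1]
width: 1.003
grip_force: 0.0
```

Run:
```python
from h import *
from workcell import bot, imaging
c=imaging.read_camera("wrist");pickle.dump(c,open('c2.pkl','wb'))
s=bot.read_state();r=s['tcp_rot'];print(s['tool_pos'],r,2*np.degrees(np.arctan2(r[1],r[0]))%360)
for b,f in(((415,147.6),0),((437.4,260),0)):print(proj(c,[b[0]/1000,b[1]/1000,.009]))
print(blue(c,.009))
cv2.imwrite('pics/w2.png',c['img'][:,:,::-1])
```

```text
[0.42921433 0.19777462 0.20218445] [2.42910992e+00 1.99020749e+00 2.19582466e-03] 78.65659041120269
(np.float64(319.906066514072), np.float64(217.0799033149044))
(np.float64(319.4987584151498), np.float64(106.54636530391157))
(array([0.41909797, 0.16423181]), array([0.43194334, 0.23123274]), np.float32(79.14699), 930, (np.int64(313), np.int64(327), np.int64(137), np.int64(202)))
```

View pics/w2.png

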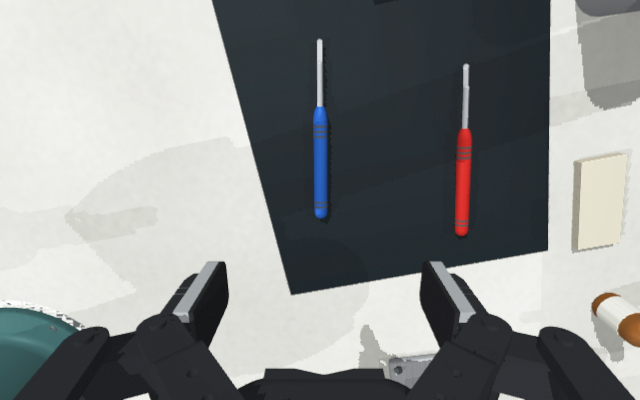

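The handle's butt is at (320,218) and its blade-side end at (319,106), which agrees with the top view. The handle is aligned with the tool x. Going down to grasp 102 mm from the butt.

Emit:
step_arm(series=[{"x": 0.098,"y": -0.008,"z": 0.1,"ax": 0,"ay": 0,"az": 0,"grip": -0.3},{"x": 0.098,"y": -0.008,"z": 0.2,"ax": 0,"ay": 0,"az": 0,"grip": -0.3},{"x": 0.098,"y": -0.008,"z": 0.3,"ax": 0,"ay": 0,"az": 0,"grip": -0.3},{"x": 0.098,"y": -0.008,"z": 0.35,"ax": 0,"ay": 0,"az": 0,"grip": -0.3},{"x": 0.098,"y": -0.008,"z": 0.39,"ax": 0,"ay": 0,"az": 0,"grip": -0.3},{"x": 0.098,"y": -0.008,"z": 0.39,"ax": 0,"ay": 0,"az": 0,"grip": -0.3},{"x": 0.098,"y": -0.008,"z": 0.39,"ax": 0,"ay": 0,"az": 0,"grip": -0.3},{"x": 0.098,"y": -0.008,"z": 0.39,"ax": 0,"ay": 0,"az": 0,"grip": -0.3}])

```text
time: 3.65
tool_pos: [0.4361, 0.2481, 0.0084]
tcp_rot: [2.429, 1.991, 0.006]
wrist_force: [0.9, 0.0, 0.5]
width: 0.652
grip_force: 0.0
```

Run:
```python
from h import *
from workcell import bot, imaging
c=imaging.read_camera("wrist");s=bot.read_state();print(s['tool_pos'],s['width'])
cv2.imwrite('pics/w3.png',c['img'][:,:,::-1])
```

```text
[0.43604576 0.24835408 0.00855151] 0.6489676997108317
```

View pics/w3.png

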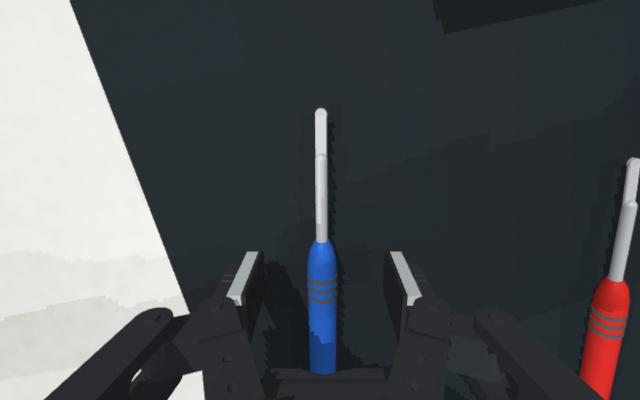

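The fingers straddle the handle near its blade end (handle at col 322, pads at 250 and 400). The taper starts at row ~265, so I'll shift 4 mm toward the butt, drop a little and close.

Emit:
step_arm(force=45, series=[{"x": -0.008,"y": 0,"z": 0.009,"ax": 0,"ay": 0,"az": 0,"grip": -0.3},{"x": -0.008,"y": 0,"z": 0.009,"ax": 0,"ay": 0,"az": 0,"grip": -0.3},{"x": -0.008,"y": 0,"z": 0.009,"ax": 0,"ay": 0,"az": 0,"grip": 0.2},{"x": -0.008,"y": 0,"z": 0.009,"ax": 0,"ay": 0,"az": 0,"grip": 0.5},{"x": -0.008,"y": 0,"z": 0.009,"ax": 0,"ay": 0,"az": 0,"grip": 1},{"x": -0.008,"y": 0,"z": 0.009,"ax": 0,"ay": 0,"az": 0,"grip": 1},{"x": -0.008,"y": 0,"z": 0.009,"ax": 0,"ay": 0,"az": 0,"grip": 1},{"x": -0.008,"y": 0,"z": 0.009,"ax": 0,"ay": 0,"az": 0,"grip": 1},{"x": -0.008,"y": 0,"z": 0.009,"ax": 0,"ay": 0,"az": 0,"grip": 1},{"x": -0.008,"y": 0,"z": 0.009,"ax": 0,"ay": 0,"az": 0,"grip": 1}])

```text
time: 4.7
tool_pos: [0.4333, 0.2443, 0.0025]
tcp_rot: [2.428, 1.993, 0.002]
wrist_force: [-1.0, -0.1, 5.7]
width: 0.144
grip_force: 45.5
```

Run:
```python
from workcell import bot
import numpy as np
s=bot.read_state();r=s['tcp_rot'];print(s['tool_pos'],r,2*np.degrees(np.arctan2(r[1],r[0]))%360,s['width'],s['grip_force'],s['wrist_force'])
```

```text
[0.43330439 0.24433711 0.00247681] [2.42785729e+00 1.99349082e+00 1.65807800e-03] 78.77819297197374 0.14413331846265226 45.525112945706496 [-1.03305763 -0.10853344  5.68678078]
```

Emit:
step_arm(series=[{"x": 0,"y": 0,"z": -0.05,"ax": 0,"ay": 0,"az": 0,"grip": 1},{"x": 0,"y": 0,"z": -0.12,"ax": 0,"ay": 0,"az": 0,"grip": 1},{"x": 0,"y": 0,"z": -0.2,"ax": 0,"ay": 0,"az": 0,"grip": 1},{"x": -0.07,"y": 0.06,"z": -0.22,"ax": 0,"ay": 0,"az": -0.06,"grip": 1},{"x": -0.14,"y": 0.12,"z": -0.22,"ax": 0,"ay": 0,"az": -0.12,"grip": 1},{"x": -0.21,"y": 0.18,"z": -0.22,"ax": 0,"ay": 0,"az": -0.2,"grip": 1},{"x": -0.28,"y": 0.24,"z": -0.22,"ax": 0,"ay": 0,"az": -0.28,"grip": 1},{"x": -0.32,"y": 0.28,"z": -0.22,"ax": 0,"ay": 0,"az": -0.28,"grip": 1},{"x": -0.338,"y": 0.293,"z": -0.22,"ax": 0,"ay": 0,"az": -0.28,"grip": 1},{"x": -0.338,"y": 0.293,"z": -0.22,"ax": 0,"ay": 0,"az": -0.28,"grip": 1},{"x": -0.338,"y": 0.293,"z": -0.22,"ax": 0,"ay": 0,"az": -0.28,"grip": 1},{"x": -0.338,"y": 0.293,"z": -0.22,"ax": 0,"ay": 0,"az": -0.28,"grip": 1}])

```text
time: 5.9
tool_pos: [0.5425, 0.0508, 0.1113]
tcp_rot: [-2.273, -2.167, 0.001]
wrist_force: [0.1, 0.5, 0.1]
width: 0.136
grip_force: 43.9
```

```bash
cat > chk.py <<'E'
from h import *
from workcell import bot, imaging
import sys
s=bot.read_state();r=s['tcp_rot'];T=s['tool_pos'];print(T.round(4),2*np.degrees(np.arctan2(r[1],r[0]))%360,s['width'],s['grip_force'],s['wrist_force'].round(2),s['q'][5])
O=np.array([.5364,-.1296]);a=np.radians(-2.8);ex=np.array([np.cos(a),np.sin(a)]);ey=np.array([-ex[1],ex[0]])
d=T[:2]-O;print('TCP in vise',(d@ex).round(4),(d@ey).round(4))
E
python3 - <<'E'
from chk import *
n=sys.argv
for k in("top","scene"):
    c=imaging.read_camera(k);pickle.dump(c,open(f'c3{k}.pkl','wb'))
    h=cv2.cvtColor(c['img'],cv2.COLOR_RGB2HSV);m=cv2.inRange(h,(100,120,40),(125,255,255))
    u,v=proj(c,T);r=40;x0,y0=int(u)-r,int(v)-r
    cv2.imwrite(f'pics/{k}3.png',cv2.resize(c['img'][y0:y0+80,x0-20:x0+100,::-1],None,fx=4,fy=4,interpolation=cv2.INTER_CUBIC))
    print(k,x0-20,y0)
a=cv2.imread('pics/top3.png');b=cv2.imread('pics/scene3.png');cv2.imwrite('pics/b3.png',np.vstack([a,b])[:600])
E
```

```text
[0.5425 0.0508 0.1113] 87.24543191646944 0.13589845643479526 43.94813776016235 [0.11 0.55 0.09] 0.09527423885782185
TCP in vise -0.0027 0.1805
top 201 176
scene 297 161
```

View pics/b3.png

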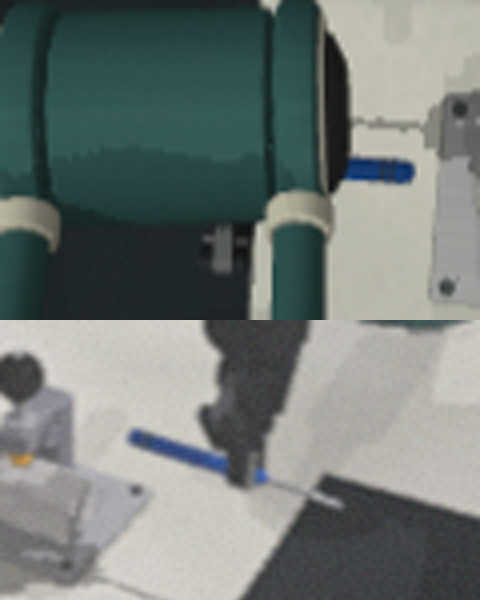

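The holding looks right. The butt is at (412,171) in the top crop and (132,437) in the scene crop. I'll triangulate it for tilt and height.

Run:
```python
from h import *
cs=[pickle.load(open(f'c3{k}.pkl','rb')) for k in('top','scene')]
for c,roi in zip(cs,((280,205,312,230),(297,161,375,215))):
    h=cv2.cvtColor(c['img'],cv2.COLOR_RGB2HSV);m=cv2.inRange(h,(100,110,30),(125,255,255))
    ys,xs=np.where(m[roi[1]:roi[3],roi[0]:roi[2]]>0);xs+=roi[0];ys+=roi[1]
    print(len(xs),xs.min(),ys[xs==xs.min()].mean(),xs.max(),ys[xs==xs.max()].mean(),'fit',np.polyfit(xs,ys,1))
def tri(p,q):
    o1,d1=ray(cs[0],*p);o2,d2=ray(cs[1],*q)
    t=np.linalg.lstsq(np.stack([d1,-d2],1),o2-o1,rcond=None)[0];a,b=o1+d1*t[0],o2+d2*t[1]
    return (a+b)/2,np.linalg.norm(a-b)
print(tri((304,218.4),(329.6,190)))
T=np.array([.5425,.0508,.1178]);B=np.array([.5425-.0049,.0508-.0999,.1178])
for c in cs: print('pred tcp axis',proj(c,T),'butt',proj(c,B),'butt 5mm up',proj(c,B+[0,0,.005]))
```

```text
79 286 220.0 303 218.5 fit [3.26653444e-02 2.08648820e+02]
65 330 190.0 362 199.5 fit [ 0.30753762 88.4590402 ]
(array([ 0.53881515, -0.04567984,  0.11859906]), np.float64(0.0028927992697415465))
pred tcp axis (np.float64(261.5699000691262), np.float64(216.01351451930972)) butt (np.float64(304.8825195110965), np.float64(219.2152321399383)) butt 5mm up (np.float64(304.91914131793163), np.float64(219.12636381303355))
pred tcp axis (np.float64(357.9572865505618), np.float64(199.41900449059185)) butt (np.float64(328.2814978441286), np.float64(189.6873128545273)) butt 5mm up (np.float64(328.31317327428434), np.float64(188.336676760295))
```

Emit:
step_arm(series=[{"x": 0,"y": 0.0054,"z": 0.08,"ax": 0,"ay": 0,"az": 0,"grip": 1},{"x": 0,"y": 0.0054,"z": 0.134,"ax": 0,"ay": 0,"az": 0,"grip": 1},{"x": -0.03,"y": 0.0054,"z": 0.134,"ax": 0,"ay": 0,"az": 0,"grip": 1},{"x": -0.06,"y": 0.0054,"z": 0.134,"ax": 0,"ay": 0,"az": 0,"grip": 1},{"x": -0.06,"y": 0.0054,"z": 0.134,"ax": 0,"ay": 0,"az": 0,"grip": 1},{"x": -0.06,"y": 0.0054,"z": 0.134,"ax": 0,"ay": 0,"az": 0,"grip": 1}])

```text
time: 6.6
tool_pos: [0.5463, 0.0189, 0.0466]
tcp_rot: [2.276, 2.163, 0.004]
wrist_force: [-0.1, -0.7, -0.5]
width: 0.138
grip_force: 44.0
```

Run:
```python
from chk import *
c=imaging.read_camera('scene');pickle.dump(c,open('c4.pkl','wb'))
P=lambda x,y,z:np.append(O+x*ex+y*ey,z)
print(proj(c,P(0,.04,.05)),proj(c,P(0,.05,.05)))
cv2.imwrite('pics/s4.png',cv2.resize(c['img'][150:240,270:390,::-1],None,fx=6,fy=6,interpolation=cv2.INTER_CUBIC))
```

```text
[0.5463 0.0189 0.0466] 87.07976366824653 0.13763618335215522 44.013333320617676 [-0.1  -0.7  -0.54] 0.039605022296508474
TCP in vise 0.0026 0.1488
(np.float64(316.24193967126774), np.float64(204.0118974383436)) (np.float64(318.9875665196993), np.float64(204.96269876512156))
```

View pics/s4.png

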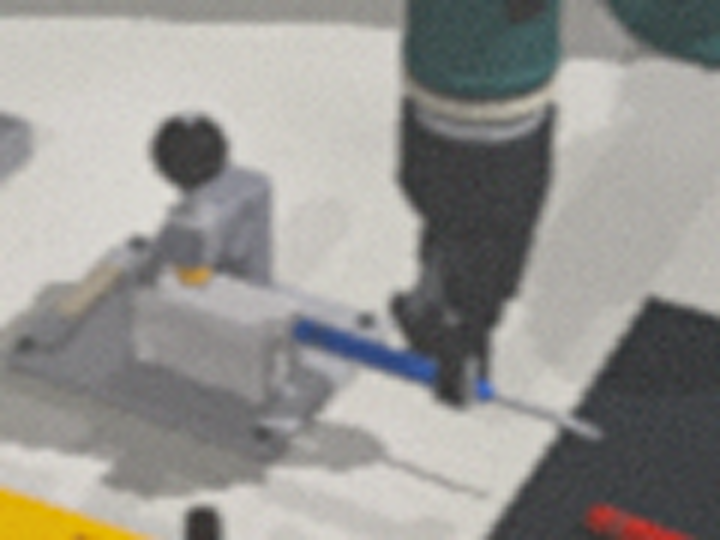

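The butt is just before the V's open end at crop (300,325), i.e. pixel (320,204), slightly high, consistent with the measured TCP. Correcting.

Emit:
step_arm(series=[{"x": 0,"y": -0.005,"z": 0.0044,"ax": 0,"ay": 0,"az": 0,"grip": 1},{"x": 0,"y": -0.005,"z": 0.0044,"ax": 0,"ay": 0,"az": 0,"grip": 1},{"x": 0,"y": -0.005,"z": 0.0044,"ax": 0,"ay": 0,"az": 0,"grip": 1},{"x": 0,"y": -0.005,"z": 0.0044,"ax": 0,"ay": 0,"az": 0,"grip": 1},{"x": 0,"y": -0.005,"z": 0.0044,"ax": 0,"ay": 0,"az": 0,"grip": 1}])

```text
time: 7.15
tool_pos: [0.5423, 0.0198, 0.0425]
tcp_rot: [2.275, 2.166, 0.0]
wrist_force: [-0.6, 0.7, -0.5]
width: 0.141
grip_force: 44.0
```

```bash
python3 chk.py;  python3 - <<'E'
from chk import *
c=imaging.read_camera('wrist')
python=0
s2=bot.read_state();print(s2['tool_pos'])
E
```

```text
[0.5423 0.0198 0.0425] 87.183206664082 0.14125870764445275 44.01297926902771 [-0.65  0.73 -0.5 ] 0.039686173368482125
TCP in vise -0.0014 0.1495
[0.5423 0.0198 0.0425] 87.183206664082 0.14125870764445275 44.01297926902771 [-0.65  0.73 -0.5 ] 0.039686173368482125
TCP in vise -0.0014 0.1495
[0.5422704  0.01971962 0.04247822]
```

```bash
cat > avg.py <<'E'
from chk import *
P=[];F=[]
for i in range(8):
    imaging.read_camera('wrist');s=bot.read_state();P.append(s['tool_pos']);F.append(s['wrist_force'])
P=np.array(P);m=P.mean(0);d=m[:2]-O
print('mean',m.round(4),'std',P.std(0).round(4),'F',np.mean(F,0).round(2),'vise',(d@ex).round(4),(d@ey).round(4),s['time'])
E
python3 avg.py | tail -1
```

```text
mean [0.5423 0.0196 0.0425] std [0. 0. 0.] F [-0.07 -0.02 -0.38] vise -0.0014 0.1493 7.6
```

Emit:
step_arm(series=[{"x": 0,"y": 0.003,"z": -0.0036,"ax": 0,"ay": 0,"az": 0,"grip": 1},{"x": 0,"y": 0.003,"z": -0.0036,"ax": 0,"ay": 0,"az": 0,"grip": 1},{"x": 0,"y": 0.003,"z": -0.0036,"ax": 0,"ay": 0,"az": 0,"grip": 1},{"x": 0,"y": 0.003,"z": -0.0036,"ax": 0,"ay": 0,"az": 0,"grip": 1},{"x": 0,"y": 0.003,"z": -0.0036,"ax": 0,"ay": 0,"az": 0,"grip": 1},{"x": 0,"y": 0.003,"z": -0.0036,"ax": 0,"ay": 0,"az": 0,"grip": 1}])

```text
time: 8.2
tool_pos: [0.5437, 0.0195, 0.0442]
tcp_rot: [-2.276, -2.166, 0.0]
wrist_force: [-0.6, -0.6, -1.2]
width: 0.143
grip_force: 44.0
```

```bash
python3 avg.py | tail -1
```

```text
mean [0.5437 0.0195 0.0443] std [0. 0. 0.] F [-0.01 -0.2  -0.69] vise 0.0 0.1493 8.6
```

Emit:
step_arm(series=[{"x": -0.01,"y": 0,"z": 0,"ax": 0,"ay": 0,"az": 0,"grip": 1},{"x": -0.02,"y": 0,"z": 0,"ax": 0,"ay": 0,"az": 0,"grip": 1},{"x": -0.03,"y": 0,"z": 0,"ax": 0,"ay": 0,"az": 0,"grip": 1},{"x": -0.04,"y": 0,"z": 0,"ax": 0,"ay": 0,"az": 0,"grip": 1},{"x": -0.05,"y": 0,"z": 0,"ax": 0,"ay": 0,"az": 0,"grip": 1},{"x": -0.06,"y": 0,"z": 0,"ax": 0,"ay": 0,"az": 0,"grip": 1},{"x": -0.06,"y": 0,"z": 0,"ax": 0,"ay": 0,"az": 0,"grip": 1},{"x": -0.06,"y": 0,"z": 0,"ax": 0,"ay": 0,"az": 0,"grip": 1},{"x": -0.06,"y": 0,"z": 0,"ax": 0,"ay": 0,"az": 0,"grip": 1}])

```text
time: 9.5
tool_pos: [0.5422, -0.0104, 0.0443]
tcp_rot: [-2.276, -2.166, -0.0]
wrist_force: [-0.0, 0.1, -0.1]
width: 0.142
grip_force: 44.0
```

```bash
python3 avg.py | tail -1
```

```text
mean [ 0.5423 -0.0103  0.0443] std [0. 0. 0.] F [ 0.08  0.29 -0.21] vise 0.0 0.1195 9.9
```

Emit:
step_arm(series=[{"x": -0.01,"y": 0,"z": 0,"ax": 0,"ay": 0,"az": 0,"grip": 1},{"x": -0.02,"y": 0,"z": 0,"ax": 0,"ay": 0,"az": 0,"grip": 1},{"x": -0.03,"y": 0,"z": 0,"ax": 0,"ay": 0,"az": 0,"grip": 1},{"x": -0.04,"y": 0,"z": 0,"ax": 0,"ay": 0,"az": 0,"grip": 1},{"x": -0.05,"y": 0,"z": 0,"ax": 0,"ay": 0,"az": 0,"grip": 1},{"x": -0.06,"y": 0,"z": 0,"ax": 0,"ay": 0,"az": 0,"grip": 1},{"x": -0.07,"y": 0,"z": 0,"ax": 0,"ay": 0,"az": 0,"grip": 1},{"x": -0.08,"y": 0,"z": 0,"ax": 0,"ay": 0,"az": 0,"grip": 1},{"x": -0.09,"y": 0,"z": 0,"ax": 0,"ay": 0,"az": 0,"grip": 1},{"x": -0.1,"y": 0,"z": 0,"ax": 0,"ay": 0,"az": 0,"grip": 1},{"x": -0.1,"y": 0,"z": 0,"ax": 0,"ay": 0,"az": 0,"grip": 1},{"x": -0.1,"y": 0,"z": 0,"ax": 0,"ay": 0,"az": 0,"grip": 1}])

```text
time: 11.1
tool_pos: [0.5398, -0.0605, 0.0443]
tcp_rot: [-2.276, -2.165, -0.0]
wrist_force: [-0.5, 0.1, -0.4]
width: 0.141
grip_force: 44.0
```

```bash
python3 avg.py | tail -1
```

```text
mean [ 0.5398 -0.0602  0.0443] std [0.     0.0001 0.    ] F [-0.05 -0.02 -0.21] vise -0.0 0.0695 11.5
```

Emit:
step_arm(force=25, series=[{"x": -0.002,"y": 0,"z": 0,"ax": 0,"ay": 0,"az": 0,"grip": 1},{"x": -0.004,"y": 0,"z": 0,"ax": 0,"ay": 0,"az": 0,"grip": 1},{"x": -0.006,"y": 0,"z": 0,"ax": 0,"ay": 0,"az": 0,"grip": 1},{"x": -0.008,"y": 0,"z": 0,"ax": 0,"ay": 0,"az": 0,"grip": 1},{"x": -0.01,"y": 0,"z": 0,"ax": 0,"ay": 0,"az": 0,"grip": 1},{"x": -0.012,"y": 0,"z": 0,"ax": 0,"ay": 0,"az": 0,"grip": 1},{"x": -0.014,"y": 0,"z": 0,"ax": 0,"ay": 0,"az": 0,"grip": 1},{"x": -0.015,"y": 0,"z": 0,"ax": 0,"ay": 0,"az": 0,"grip": 1},{"x": -0.016,"y": 0,"z": 0,"ax": 0,"ay": 0,"az": 0,"grip": 1},{"x": -0.016,"y": 0,"z": 0,"ax": 0,"ay": 0,"az": 0,"grip": 1},{"x": -0.016,"y": 0,"z": 0,"ax": 0,"ay": 0,"az": 0,"grip": 1}])

```text
time: 12.6
tool_pos: [0.5394, -0.0684, 0.0443]
tcp_rot: [2.276, 2.166, -0.0]
wrist_force: [-0.1, -0.5, -0.2]
width: 0.139
grip_force: 44.0
```

```bash
python3 avg.py | tail -1
```

```text
mean [ 0.5394 -0.0684  0.0443] std [0. 0. 0.] F [-0.16 -0.16 -0.06] vise 0.0 0.0613 13.0
```

Emit:
step_arm(series=[{"x": -0.001,"y": 0,"z": 0,"ax": 0,"ay": 0,"az": 0,"grip": 1},{"x": -0.002,"y": 0,"z": 0,"ax": 0,"ay": 0,"az": 0,"grip": 1},{"x": -0.003,"y": 0,"z": 0,"ax": 0,"ay": 0,"az": 0,"grip": 1},{"x": -0.003,"y": 0,"z": 0,"ax": 0,"ay": 0,"az": 0,"grip": 1},{"x": -0.003,"y": 0,"z": 0,"ax": 0,"ay": 0,"az": 0,"grip": 1}])

```text
time: 13.5
tool_pos: [0.5393, -0.0699, 0.0443]
tcp_rot: [2.276, 2.166, -0.0]
wrist_force: [0.5, -0.3, -0.6]
width: 0.139
grip_force: 44.0
```

Emit:
step_arm(series=[{"x": -0.001,"y": 0,"z": 0,"ax": 0,"ay": 0,"az": 0,"grip": 1},{"x": -0.002,"y": 0,"z": 0,"ax": 0,"ay": 0,"az": 0,"grip": 1},{"x": -0.002,"y": 0,"z": 0,"ax": 0,"ay": 0,"az": 0,"grip": 1},{"x": -0.002,"y": 0,"z": 0,"ax": 0,"ay": 0,"az": 0,"grip": 1}])

```text
time: 13.9
tool_pos: [0.5393, -0.0709, 0.0443]
tcp_rot: [2.276, 2.166, -0.0]
wrist_force: [-0.8, -0.0, -1.0]
width: 0.142
grip_force: 44.0
```

```bash
python3 avg.py | tail -1
```

```text
mean [ 0.5393 -0.0709  0.0443] std [0. 0. 0.] F [-0.41  0.05 -0.19] vise -0.0 0.0588 14.3
```

Emit:
step_arm(series=[{"x": -0.001,"y": 0,"z": 0,"ax": 0,"ay": 0,"az": 0,"grip": 1},{"x": -0.002,"y": 0,"z": 0,"ax": 0,"ay": 0,"az": 0,"grip": 1},{"x": -0.002,"y": 0,"z": 0,"ax": 0,"ay": 0,"az": 0,"grip": 1},{"x": -0.002,"y": 0,"z": 0,"ax": 0,"ay": 0,"az": 0,"grip": 1}])

```text
time: 14.7
tool_pos: [0.5392, -0.0715, 0.0443]
tcp_rot: [-2.276, -2.165, -0.001]
wrist_force: [0.6, 2.8, 0.3]
width: 0.141
grip_force: 44.0
```

Emit:
step_arm(series=[{"x": 0,"y": 0,"z": 0.001,"ax": 0,"ay": 0,"az": 0,"grip": 1},{"x": 0,"y": 0,"z": 0.0016,"ax": 0,"ay": 0,"az": 0,"grip": 1},{"x": 0,"y": 0,"z": 0.0016,"ax": 0,"ay": 0,"az": 0,"grip": 1},{"x": 0,"y": 0,"z": 0.0016,"ax": 0,"ay": 0,"az": 0,"grip": 1}])

```text
time: 15.1
tool_pos: [0.5392, -0.0715, 0.0435]
tcp_rot: [-2.275, -2.166, -0.0]
wrist_force: [0.2, 4.9, 0.7]
width: 0.142
grip_force: 44.1
```

```bash
python3 avg.py | tail -1
```

```text
mean [ 0.5392 -0.0715  0.0435] std [0. 0. 0.] F [-0.15  5.02  1.1 ] vise -0.0 0.0581 15.5
```

Emit:
step_arm(series=[{"x": 0,"y": 0,"z": 0.0006,"ax": 0,"ay": 0,"az": 0,"grip": 1},{"x": 0,"y": 0,"z": 0.0006,"ax": 0,"ay": 0,"az": 0,"grip": 1},{"x": 0,"y": 0,"z": 0.0006,"ax": 0,"ay": 0,"az": 0,"grip": 0.6},{"x": 0,"y": 0,"z": 0.0006,"ax": 0,"ay": 0,"az": 0,"grip": 0.4},{"x": 0,"y": 0,"z": 0.0006,"ax": 0,"ay": 0,"az": 0,"grip": 0.2},{"x": 0,"y": 0,"z": 0.0006,"ax": 0,"ay": 0,"az": 0,"grip": 0},{"x": 0,"y": 0,"z": 0.0006,"ax": 0,"ay": 0,"az": 0,"grip": 0},{"x": 0,"y": 0,"z": 0.0006,"ax": 0,"ay": 0,"az": 0,"grip": 0}])

```text
time: 16.3
tool_pos: [0.5392, -0.072, 0.0432]
tcp_rot: [2.276, 2.166, -0.0]
wrist_force: [-0.3, -0.3, -0.1]
width: 0.5
grip_force: 0.0
```

```bash
python3 avg.py | tail -1;python3 - <<'E'
from h import *
from workcell import bot,imaging
w=imaging.read_camera('wrist');s=imaging.read_camera('scene');pickle.dump((w,s),open('c5.pkl','wb'))
a=cv2.resize(s['img'][160:235,280:360,::-1],(640,600),interpolation=cv2.INTER_CUBIC)
cv2.imwrite('pics/s5.png',a)
h=cv2.cvtColor(s['img'],cv2.COLOR_RGB2HSV);m=cv2.inRange(h,(100,110,30),(125,255,255));ys,xs=np.where(m[160:235,280:380]>0);print(len(xs),xs.min()+280,xs.max()+280,np.polyfit(xs,ys,1))
E
```

```text
mean [ 0.5392 -0.0719  0.0432] std [0. 0. 0.] F [ 0.   -0.17  0.16] vise -0.0 0.0578 16.7
39 295 325 [ 0.3459528  30.68434673]
```

View pics/s5.png

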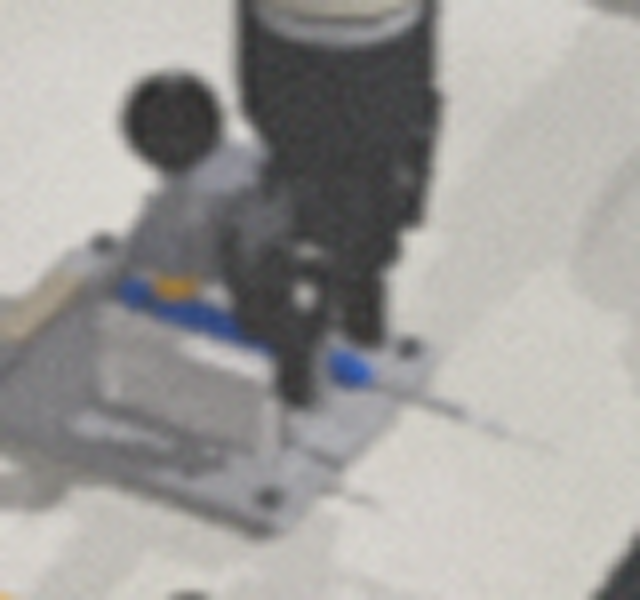

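The handle lies in the V under the brass pad, butt against the stop end, and the fingers are clear (no contact force). Now I'll rise, move over the ball and pre-turn −30°.

Emit:
step_arm(series=[{"x": 0,"y": 0,"z": -0.05,"ax": 0,"ay": 0,"az": 0,"grip": 0},{"x": 0,"y": 0,"z": -0.14,"ax": 0,"ay": 0,"az": 0,"grip": 0},{"x": 0,"y": 0,"z": -0.24,"ax": 0,"ay": 0,"az": 0,"grip": -0.5},{"x": 0,"y": 0,"z": -0.34,"ax": 0,"ay": 0,"az": 0,"grip": -1},{"x": 0,"y": 0,"z": -0.36,"ax": 0,"ay": 0,"az": 0,"grip": -1},{"x": 0,"y": 0,"z": -0.36,"ax": 0,"ay": 0,"az": 0,"grip": -1},{"x": -0.07,"y": 0,"z": -0.36,"ax": 0,"ay": 0,"az": -0.28,"grip": -1},{"x": -0.146,"y": 0,"z": -0.36,"ax": 0,"ay": 0,"az": -0.56,"grip": -1},{"x": -0.146,"y": 0,"z": -0.36,"ax": 0,"ay": 0,"az": -0.84,"grip": -1},{"x": -0.146,"y": 0,"z": -0.36,"ax": 0,"ay": 0,"az": -1,"grip": -1},{"x": -0.146,"y": 0,"z": -0.36,"ax": 0,"ay": 0,"az": -1,"grip": -1},{"x": -0.146,"y": 0,"z": -0.36,"ax": 0,"ay": 0,"az": -1,"grip": -1}])

```text
time: 18.0
tool_pos: [0.5345, -0.1444, 0.221]
tcp_rot: [-1.639, -2.676, 0.001]
wrist_force: [-0.1, -0.3, -0.3]
width: 1.005
grip_force: 0.0
```

```bash
python3 avg.py;python3 - <<'E'
from h import *
from workcell import bot,imaging
W=imaging.read_camera('wrist');s=imaging.read_camera('scene');R=[]
t=imaging.read_camera('top')
pickle.dump((W,s,t),open('c6.pkl','wb'))
for k,X in((W,0),(s,0)):
    u,v=map(int,proj(k,[.5357,-.1446,.1398]));print('ball pred',u,v);rr=22
    g=k['img'].max(2)[v-rr:v+rr,u-rr:u+rr];print(g.shape,(g<45).sum())
h=cv2.cvtColor(s['img'],cv2.COLOR_RGB2HSV);m=cv2.inRange(h,(100,110,30),(125,255,255));ys,xs=np.where(m[160:235,280:380]>0);xs+=280;ys+=160
print(xs.min(),xs.max(),np.polyfit(xs,ys,1))
from chk import O,ex,ey
for y in(-.04,.075):
  print(proj(s,np.append(O+y*ey,.05)))
print('butt px',xs.min(),ys[xs==xs.min()].mean(),'end',xs.max(),ys[xs==xs.max()].mean())
E
```

```text
[ 0.5345 -0.1444  0.221 ] 117.04622854450704 1.0054775314310211 0.0 [-0.11 -0.26 -0.28] -0.7809195154255952
TCP in vise -0.0012 -0.0149
mean [ 0.5354 -0.1444  0.2226] std [0.0003 0.0001 0.0006] F [ 0.13 -0.24 -0.03] vise -0.0003 -0.0149 18.4
ball pred 323 205
(44, 44) 1724
ball pred 300 175
(44, 44) 0
295 325 [ 0.34197351 94.93935857]
[ 0.5357 -0.1447  0.2233] 117.16636726760302 0.999050954797327 0.0 [ 0.43 -0.38  0.32] -0.7828780426760835
TCP in vise 0.0 -0.0151
(np.float64(294.8121409358455), np.float64(196.59083033963597))
(np.float64(325.9187674903076), np.float64(207.3629503079645))
butt px 295 196.0 end 325 206.0
```

Emit:
step_arm(force=16, series=[{"x": 0,"y": 0,"z": 0.08,"ax": 0,"ay": 0,"az": 0,"grip": -1},{"x": 0,"y": 0,"z": 0.15,"ax": 0,"ay": 0,"az": 0,"grip": -1},{"x": 0,"y": 0,"z": 0.219,"ax": 0,"ay": 0,"az": 0,"grip": -1},{"x": 0,"y": 0,"z": 0.219,"ax": 0,"ay": 0,"az": 0,"grip": -1},{"x": 0,"y": 0,"z": 0.219,"ax": 0,"ay": 0,"az": 0,"grip": -1},{"x": 0,"y": 0,"z": 0.219,"ax": 0,"ay": 0,"az": 0,"grip": -0.5}])

```text
time: 19.15
tool_pos: [0.5374, -0.1453, 0.1161]
tcp_rot: [1.636, 2.678, 0.001]
wrist_force: [0.1, 0.4, 0.2]
width: 0.861
grip_force: 0.0
```

```bash
sed -i "s/F=\[\]/F=[];Q=[]/;s/F.append(s\['wrist_force'\])/F.append(s['wrist_force']);Q.append(s['torque'])/;s/,s\['time'\])/,s['time'],'torque',np.mean(Q,0).round(3),np.std(Q,0).round(3),'grip',s['grip_force'],s['width'],'q6',s['q'][5])/" avg.py; python3 avg.py|tail -1
```

```text
mean [ 0.5368 -0.1451  0.1155] std [0.0006 0.0002 0.0008] F [-0.27  0.46  0.16] vise 0.0012 -0.0155 19.55 torque [ 0.005  0.004 -0.007] [0.028 0.031 0.017] grip 0.0 0.7512022188885227 q6 -0.7830456371994591
```

Force 16 was accepted; closing on the ball.

Emit:
step_arm(force=16, series=[{"x": 0,"y": 0,"z": 0,"ax": 0,"ay": 0,"az": 0,"grip": -0.2},{"x": 0,"y": 0,"z": 0,"ax": 0,"ay": 0,"az": 0,"grip": 0.1},{"x": 0,"y": 0,"z": 0,"ax": 0,"ay": 0,"az": 0,"grip": 0.4},{"x": 0,"y": 0,"z": 0,"ax": 0,"ay": 0,"az": 0,"grip": 0.4},{"x": 0,"y": 0,"z": 0,"ax": 0,"ay": 0,"az": 0,"grip": 0.4},{"x": 0,"y": 0,"z": 0,"ax": 0,"ay": 0,"az": 0,"grip": 0.4}])

```text
time: 20.15
tool_pos: [0.5358, -0.1447, 0.1139]
tcp_rot: [1.637, 2.681, 0.0]
wrist_force: [-0.2, 0.2, 2.3]
width: 0.466
grip_force: 20.1
```

```bash
python3 avg.py|tail -1
```

```text
mean [ 0.5358 -0.1447  0.1138] std [0. 0. 0.] F [0.   1.35 2.84] vise 0.0001 -0.0151 20.55 torque [ 0.227 -0.035  0.001] [0.043 0.023 0.024] grip 20.092417895793915 0.4618070216351533 q6 -0.7830244376369949
```

Emit:
step_arm(series=[{"x": 0,"y": 0,"z": 0.0004,"ax": 0,"ay": 0,"az": 0.2,"grip": 0.4},{"x": 0,"y": 0,"z": 0.0008,"ax": 0,"ay": 0,"az": 0.4,"grip": 0.4},{"x": 0,"y": 0,"z": 0.0012,"ax": 0,"ay": 0,"az": 0.6,"grip": 0.4},{"x": 0,"y": 0,"z": 0.0015,"ax": 0,"ay": 0,"az": 0.8,"grip": 0.4},{"x": 0,"y": 0,"z": 0.0017,"ax": 0,"ay": 0,"az": 1,"grip": 0.4}])

```text
time: 21.05
tool_pos: [0.5353, -0.1448, 0.113]
tcp_rot: [-2.28, -2.161, 0.001]
wrist_force: [-1.7, 1.2, 3.6]
width: 0.462
grip_force: 20.2
```

```bash
python3 avg.py|tail -1
```

```text
mean [ 0.5352 -0.1448  0.113 ] std [0. 0. 0.] F [-2.9   1.11  4.95] vise -0.0004 -0.0152 21.45 torque [ 0.192  0.316 -0.092] [0.019 0.067 0.021] grip 20.247575361281633 0.4585702282048565 q6 -0.2614211457364454
```

Emit:
step_arm(series=[{"x": 0,"y": 0,"z": 0,"ax": 0,"ay": 0,"az": 0.2,"grip": 0.4},{"x": 0,"y": 0,"z": 0,"ax": 0,"ay": 0,"az": 0.4,"grip": 0.4},{"x": 0,"y": 0,"z": 0,"ax": 0,"ay": 0,"az": 0.6,"grip": 0.4},{"x": 0,"y": 0,"z": 0,"ax": 0,"ay": 0,"az": 0.8,"grip": 0.4},{"x": 0,"y": 0,"z": 0,"ax": 0,"ay": 0,"az": 1,"grip": 0.4}])

```text
time: 21.95
tool_pos: [0.5347, -0.1446, 0.1122]
tcp_rot: [-2.759, -1.5, 0.002]
wrist_force: [-1.7, 1.3, 1.5]
width: 0.467
grip_force: 20.1
```

```bash
python3 avg.py|tail -1
```

```text
mean [ 0.5347 -0.1446  0.1122] std [0. 0. 0.] F [-3.38  1.07  0.97] vise -0.0009 -0.0151 22.35 torque [ 0.112  0.395 -0.077] [0.021 0.079 0.036] grip 20.11095553636551 0.4625243217605981 q6 0.2627087854632016
```

Emit:
step_arm(series=[{"x": 0,"y": 0,"z": 0.0003,"ax": 0,"ay": 0,"az": 0.15,"grip": 0.4},{"x": 0,"y": 0,"z": 0.0005,"ax": 0,"ay": 0,"az": 0.3,"grip": 0.4},{"x": 0,"y": 0,"z": 0.0005,"ax": 0,"ay": 0,"az": 0.4,"grip": 0.4}])

```text
time: 22.65
tool_pos: [0.5346, -0.1445, 0.1119]
tcp_rot: [-2.9, -1.204, 0.003]
wrist_force: [-5.0, 1.3, -0.6]
width: 0.46
grip_force: 20.1
```

```bash
python3 avg.py|tail -1
```

```text
mean [ 0.5346 -0.1445  0.1119] std [0. 0. 0.] F [-5.27  1.63  0.  ] vise -0.0011 -0.0149 23.05 torque [ 0.13   0.644 -0.099] [0.025 0.036 0.039] grip 20.17942624166608 0.4624361003794928 q6 0.47179959094634855
```

Emit:
step_arm(series=[{"x": -0.0014,"y": -0.0014,"z": 0.0003,"ax": 0,"ay": 0,"az": 0.15,"grip": 0.4},{"x": -0.0014,"y": -0.0014,"z": 0.0005,"ax": 0,"ay": 0,"az": 0.3,"grip": 0.4},{"x": -0.0014,"y": -0.0014,"z": 0.0005,"ax": 0,"ay": 0,"az": 0.4,"grip": 0.4}])

```text
time: 23.35
tool_pos: [0.5344, -0.1443, 0.1116]
tcp_rot: [-3.01, -0.896, 0.0]
wrist_force: [-1.6, 2.0, -3.2]
width: 0.461
grip_force: 20.6
```

```bash
python3 avg.py|tail -1
```

```text
mean [ 0.5344 -0.1443  0.1116] std [0. 0. 0.] F [-1.03  2.96 -5.03] vise -0.0012 -0.0148 23.75 torque [ 0.332  0.108 -0.038] [0.076 0.076 0.061] grip 21.01351898163557 0.46361642752136983 q6 0.6816481120178912
```

Emit:
step_arm(series=[{"x": 0,"y": 0,"z": 0.0006,"ax": 0,"ay": 0,"az": 0.15,"grip": 0.4},{"x": 0,"y": 0,"z": 0.0011,"ax": 0,"ay": 0,"az": 0.3,"grip": 0.4},{"x": 0,"y": 0,"z": 0.0014,"ax": 0,"ay": 0,"az": 0.4,"grip": 0.4}])

```text
time: 24.05
tool_pos: [0.5343, -0.1442, 0.1113]
tcp_rot: [-3.088, -0.574, 0.001]
wrist_force: [-1.3, 4.8, -4.3]
width: 0.46
grip_force: 21.2
```

```bash
python3 avg.py|tail -1
```

```text
mean [ 0.5343 -0.1442  0.1113] std [0. 0. 0.] F [-1.26  5.03 -5.26] vise -0.0014 -0.0147 24.45 torque [ 0.662  0.17  -0.089] [0.03  0.027 0.043] grip 21.147159095853567 0.46183582838896103 q6 0.8903167893787489
```

Emit:
step_arm(series=[{"x": 0.0006,"y": -0.0015,"z": 0.0003,"ax": 0,"ay": 0,"az": 0.15,"grip": 0.4},{"x": 0.0006,"y": -0.0015,"z": 0.0008,"ax": 0,"ay": 0,"az": 0.3,"grip": 0.4},{"x": 0.0006,"y": -0.0015,"z": 0.001,"ax": 0,"ay": 0,"az": 0.4,"grip": 0.4}])

```text
time: 24.75
tool_pos: [0.5343, -0.144, 0.111]
tcp_rot: [-3.132, -0.25, 0.001]
wrist_force: [-2.6, 4.8, -4.1]
width: 0.457
grip_force: 21.2
```

```bash
python3 avg.py|tail -1
```

```text
mean [ 0.5343 -0.144   0.111 ] std [0. 0. 0.] F [-2.78  3.   -4.94] vise -0.0014 -0.0144 25.15 torque [ 0.388  0.351 -0.047] [0.026 0.04  0.055] grip 21.13086210563779 0.46285528900676914 q6 1.101923206140972
```

Emit:
step_arm(series=[{"x": 0,"y": 0,"z": 0.0003,"ax": 0,"ay": 0,"az": 0.15,"grip": 0.4},{"x": 0,"y": 0,"z": 0.0008,"ax": 0,"ay": 0,"az": 0.3,"grip": 0.4},{"x": 0,"y": 0,"z": 0.001,"ax": 0,"ay": 0,"az": 0.4,"grip": 0.4}])

```text
time: 25.45
tool_pos: [0.5343, -0.1438, 0.1107]
tcp_rot: [-3.14, 0.08, 0.001]
wrist_force: [-3.8, 4.4, -3.5]
width: 0.463
grip_force: 21.2
```

```bash
python3 avg.py|tail -1
```

```text
mean [ 0.5343 -0.1437  0.1106] std [0. 0. 0.] F [-3.22  3.84 -3.61] vise -0.0014 -0.0142 25.85 torque [ 0.474  0.509 -0.052] [0.021 0.024 0.049] grip 21.19915494695306 0.4631408485141581 q6 1.3115983208507476
```

```bash
sed -i "s/,'q6'/,'jt',s['joint_torque'][[4,5]].round(3),'q6'/" avg.py
```

Emit:
step_arm(series=[{"x": 0,"y": 0,"z": 0.0003,"ax": 0,"ay": 0,"az": 0.15,"grip": 0.4},{"x": 0,"y": 0,"z": 0.0008,"ax": 0,"ay": 0,"az": 0.3,"grip": 0.4},{"x": 0,"y": 0,"z": 0.001,"ax": 0,"ay": 0,"az": 0.4,"grip": 0.4}])

```text
time: 26.15
tool_pos: [0.5343, -0.1436, 0.1103]
tcp_rot: [-3.115, 0.408, 0.001]
wrist_force: [-3.1, 4.8, -1.3]
width: 0.465
grip_force: 21.3
```

```bash
python3 avg.py|tail -1
```

```text
mean [ 0.5344 -0.1435  0.1103] std [0. 0. 0.] F [-3.66  4.54 -2.42] vise -0.0014 -0.014 26.55 torque [ 0.615  0.569 -0.04 ] [0.022 0.015 0.069] grip 21.25184565782547 0.45478603566825304 jt [-1.577 -0.048] q6 1.5209551951513753
```

Emit:
step_arm(series=[{"x": 0,"y": 0,"z": 0.0003,"ax": 0,"ay": 0,"az": 0.15,"grip": 0.4},{"x": 0,"y": 0,"z": 0.0005,"ax": 0,"ay": 0,"az": 0.3,"grip": 0.4},{"x": 0,"y": 0,"z": 0.0006,"ax": 0,"ay": 0,"az": 0.4,"grip": 0.4}])

```text
time: 26.85
tool_pos: [0.5344, -0.1434, 0.1101]
tcp_rot: [-3.055, 0.731, 0.001]
wrist_force: [-2.9, 5.2, -2.7]
width: 0.464
grip_force: 21.2
```

```bash
python3 avg.py|tail -1
```

```text
mean [ 0.5344 -0.1434  0.11  ] std [0. 0. 0.] F [-3.3   5.39 -2.39] vise -0.0013 -0.0138 27.25 torque [ 0.733  0.54  -0.011] [0.033 0.027 0.031] grip 21.24803502112627 0.4617619107824587 jt [-1.577 -0.014] q6 1.7303885748504193
```

```bash
sed -i "s/^P=\[\]/s=bot.read_state();J=[s['joint_torque'][5]];Z=[s['torque'][2]];P=[]/;s/P.append(s\['tool_pos'\])/P.append(s['tool_pos']);J.append(s['joint_torque'][5]);Z.append(s['torque'][2])/" avg.py; echo "print('j6',np.round(J,3),'tz',np.round(Z,3),'z',P[-1][2].round(5))">>avg.py; sed -i 's/^print(.mean.*$/print("F",np.mean(F,0).round(1),"q6",s["q"][5].round(4),s["time"],s["grip_force"].round(1))/' avg.py
```

Emit:
step_arm(series=[{"x": 0,"y": 0,"z": 0.0003,"ax": 0,"ay": 0,"az": 0.15,"grip": 0.4},{"x": 0,"y": 0,"z": 0.0005,"ax": 0,"ay": 0,"az": 0.3,"grip": 0.4},{"x": 0,"y": 0,"z": 0.0006,"ax": 0,"ay": 0,"az": 0.4,"grip": 0.4}])

```text
time: 27.55
tool_pos: [0.5345, -0.1432, 0.1098]
tcp_rot: [-2.961, 1.046, 0.001]
wrist_force: [-2.8, 6.6, -2.4]
width: 0.463
grip_force: 21.2
```

```bash
python3 avg.py|tail -2
```

```text
[ 0.5345 -0.1432  0.1098] 321.09164661120536 0.4632041087897331 21.239593774080276 [-2.85  6.62 -2.44] 1.9419431950006139
TCP in vise -0.0012 -0.0137Traceback (most recent call last):
  File "avg.py", line 6, in <module>
    print("F",np.mean(F,0).round(1),"q6",s["q"][5].round(4),s["time"],s["grip_force"].round(1))
                                                                      ^^^^^^^^^^^^^^^^^^^^^
AttributeError: 'float' object has no attribute 'round'
```

```bash
sed -i 's/s\["grip_force"\].round(1)/s["grip_force"]/' avg.py
```

Emit:
step_arm(series=[{"x": 0,"y": 0,"z": 0.0003,"ax": 0,"ay": 0,"az": 0.15,"grip": 0.4},{"x": 0,"y": 0,"z": 0.0005,"ax": 0,"ay": 0,"az": 0.3,"grip": 0.4},{"x": 0,"y": 0,"z": 0.0006,"ax": 0,"ay": 0,"az": 0.4,"grip": 0.4}])

```text
time: 28.25
tool_pos: [0.5347, -0.1431, 0.1095]
tcp_rot: [-2.836, 1.35, 0.001]
wrist_force: [-3.7, 6.8, -2.4]
width: 0.464
grip_force: 21.2
```

```bash
python3 avg.py|tail -3
```

```text
TCP in vise -0.001 -0.0135
F [-2.3  6.6 -2.8] q6 2.149 28.65 21.226135231554508
j6 [-0.085  0.322  0.389  0.145  0.083  0.074  0.073  0.073  0.073] tz [0.277 0.178 0.053 0.068 0.145 0.093 0.043 0.058 0.119] z 0.10954
```

Emit:
step_arm(series=[{"x": 0,"y": 0,"z": 0.0002,"ax": 0,"ay": 0,"az": 0.09,"grip": 0.4},{"x": 0,"y": 0,"z": 0.0003,"ax": 0,"ay": 0,"az": 0.17,"grip": 0.4}])

```text
time: 28.85
tool_pos: [0.5349, -0.1432, 0.1094]
tcp_rot: [-2.774, 1.473, 0.0]
wrist_force: [-2.5, 6.5, -3.2]
width: 0.461
grip_force: 21.2
```

```bash
python3 avg.py|tail -3
```

```text
TCP in vise -0.0009 -0.0136
F [-2.3  6.3 -2.6] q6 2.2379 29.25 21.212913058698177
j6 [-0.089  0.303  0.378  0.189  0.145  0.139  0.14   0.14   0.141] tz [0.342 0.203 0.138 0.133 0.154 0.118 0.12  0.093 0.134] z 0.10942
```

Contact is made: the resting torque rose from about −0.05 to +0.14 Nm over about 0.24 rad, roughly mid-way in the loose-to-crushed range. Letting go and rising.

Emit:
step_arm(series=[{"x": 0,"y": 0,"z": 0,"ax": 0,"ay": 0,"az": 0,"grip": -0.2},{"x": 0,"y": 0,"z": 0,"ax": 0,"ay": 0,"az": 0,"grip": -0.6},{"x": 0,"y": 0,"z": 0,"ax": 0,"ay": 0,"az": 0,"grip": -1},{"x": 0,"y": 0,"z": 0,"ax": 0,"ay": 0,"az": 0,"grip": -1},{"x": 0,"y": 0,"z": 0,"ax": 0,"ay": 0,"az": 0,"grip": -1},{"x": 0,"y": 0,"z": 0,"ax": 0,"ay": 0,"az": 0,"grip": -1}])

```text
time: 29.85
tool_pos: [0.5348, -0.1441, 0.1092]
tcp_rot: [2.775, -1.473, 0.001]
wrist_force: [0.8, 1.0, 0.1]
width: 1.002
grip_force: 0.0
```

```bash
python3 avg.py|tail -4
```

```text
[ 0.5348 -0.1441  0.1092] 304.0655447876192 1.0021232574989505 0.0 [0.8  0.99 0.13] 2.2389507452505724
TCP in vise -0.0009 -0.0146Traceback (most recent call last):
  File "avg.py", line 4, in <module>
    imaging.read_camera('wrist');s=bot.read_state();P.append(s['tool_pos']);J.append(s['joint_torque'][5]);Z.append(s['torque'][2]);F.append(s['wrist_force']);Q.append(s['torque'])
    ~~~~~~~~~~~~~~~~~~~^^^^^^^^^
ValueError: 200 camera calls are used up
```

Emit:
step_arm(force=16, series=[{"x": 0,"y": 0,"z": 0,"ax": 0,"ay": 0,"az": 0,"grip": -0.5},{"x": 0,"y": 0,"z": 0,"ax": 0,"ay": 0,"az": 0,"grip": 0},{"x": 0,"y": 0,"z": 0,"ax": 0,"ay": 0,"az": 0,"grip": 0.4},{"x": 0,"y": 0,"z": 0,"ax": 0,"ay": 0,"az": 0,"grip": 0.4},{"x": 0,"y": 0,"z": 0,"ax": 0,"ay": 0,"az": 0,"grip": 0.4},{"x": 0,"y": 0,"z": 0,"ax": 0,"ay": 0,"az": 0,"grip": 0.4},{"x": 0,"y": 0,"z": 0,"ax": 0,"ay": 0,"az": 0,"grip": 0.4}])

```text
time: 30.6
tool_pos: [0.5352, -0.1436, 0.1093]
tcp_rot: [-2.774, 1.473, -0.001]
wrist_force: [2.0, 2.7, 1.0]
width: 0.462
grip_force: 20.6
```

```bash
cat > r.py <<'E'
from workcell import bot
s=bot.read_state();print('j6',round(s['joint_torque'][5],4),'tz',round(s['torque'][2],3),'q6',round(s['q'][5],5),'z',s['tool_pos'][2].round(5),s['grip_force'],s['time'],s['wrist_force'].round(1))
E
python3 r.py
```

```text
j6 0.0061 tz 0.053 q6 2.23899 z 0.1093 20.648810137063265 30.6 [2.  2.7 1. ]
```

Emit:
step_arm(series=[{"x": 0,"y": 0,"z": 0,"ax": 0,"ay": 0,"az": 0.03,"grip": 0.4},{"x": 0,"y": 0,"z": 0,"ax": 0,"ay": 0,"az": 0.03,"grip": 0.4},{"x": 0,"y": 0,"z": 0,"ax": 0,"ay": 0,"az": 0.03,"grip": 0.4},{"x": 0,"y": 0,"z": 0,"ax": 0,"ay": 0,"az": 0.03,"grip": 0.4}])

```text
time: 31.0
tool_pos: [0.5351, -0.1436, 0.1093]
tcp_rot: [-2.762, 1.495, -0.001]
wrist_force: [3.1, 3.9, -0.0]
width: 0.462
grip_force: 20.7
```

```bash
python3 r.py
```

```text
j6 0.1617 tz 0.165 q6 2.25489 z 0.10928 20.68842899054289 31.0 [ 3.1  3.9 -0. ]
```

Emit:
step_arm(series=[{"x": 0,"y": 0,"z": 0,"ax": 0,"ay": 0,"az": 0.03,"grip": 0.4},{"x": 0,"y": 0,"z": 0,"ax": 0,"ay": 0,"az": 0.03,"grip": 0.4},{"x": 0,"y": 0,"z": 0,"ax": 0,"ay": 0,"az": 0.03,"grip": 0.4},{"x": 0,"y": 0,"z": 0,"ax": 0,"ay": 0,"az": 0.03,"grip": 0.4}])

```text
time: 31.4
tool_pos: [0.5351, -0.1436, 0.1093]
tcp_rot: [-2.75, 1.516, -0.001]
wrist_force: [2.9, 4.6, -0.4]
width: 0.464
grip_force: 20.7
```

```bash
python3 r.py
```

```text
j6 0.1788 tz 0.177 q6 2.27055 z 0.10928 20.68605149164796 31.4 [ 2.9  4.6 -0.4]
```

Emit:
step_arm(series=[{"x": 0,"y": 0,"z": 0,"ax": 0,"ay": 0,"az": 0.04,"grip": 0.4},{"x": 0,"y": 0,"z": 0,"ax": 0,"ay": 0,"az": 0.04,"grip": 0.4},{"x": 0,"y": 0,"z": 0,"ax": 0,"ay": 0,"az": 0.04,"grip": 0.4},{"x": 0,"y": 0,"z": 0,"ax": 0,"ay": 0,"az": 0.04,"grip": 0.4}])

```text
time: 31.8
tool_pos: [0.5352, -0.1436, 0.1093]
tcp_rot: [-2.734, 1.545, -0.001]
wrist_force: [2.9, 5.1, -0.6]
width: 0.461
grip_force: 20.7
```

```bash
python3 r.py
```

```text
j6 0.1853 tz 0.207 q6 2.29146 z 0.10926 20.68209422752261 31.8 [ 2.9  5.1 -0.6]
```

Emit:
step_arm(series=[{"x": 0,"y": 0,"z": 0,"ax": 0,"ay": 0,"az": 0.03,"grip": 0.4},{"x": 0,"y": 0,"z": 0,"ax": 0,"ay": 0,"az": 0.07,"grip": 0.4},{"x": 0,"y": 0,"z": 0,"ax": 0,"ay": 0,"az": 0.07,"grip": 0.4},{"x": 0,"y": 0,"z": 0,"ax": 0,"ay": 0,"az": 0.07,"grip": 0.4},{"x": 0,"y": 0,"z": 0,"ax": 0,"ay": 0,"az": 0.07,"grip": 0.4}])

```text
time: 32.3
tool_pos: [0.5351, -0.1436, 0.1092]
tcp_rot: [-2.706, 1.595, -0.001]
wrist_force: [4.5, 3.9, -0.7]
width: 0.464
grip_force: 20.7
```

```bash
python3 r.py
```

```text
j6 0.2163 tz 0.2 q6 2.32807 z 0.1092 20.67433414980769 32.3 [ 4.5  3.9 -0.7]
```

Turning torque is now about 0.21 Nm, which is firm and well below crushing. Releasing and withdrawing.

Emit:
step_arm(series=[{"x": 0,"y": 0,"z": 0,"ax": 0,"ay": 0,"az": 0,"grip": -0.2},{"x": 0,"y": 0,"z": 0,"ax": 0,"ay": 0,"az": 0,"grip": -0.6},{"x": 0,"y": 0,"z": 0,"ax": 0,"ay": 0,"az": 0,"grip": -1},{"x": 0,"y": 0,"z": 0,"ax": 0,"ay": 0,"az": 0,"grip": -1},{"x": 0,"y": 0,"z": 0,"ax": 0,"ay": 0,"az": 0,"grip": -1},{"x": 0,"y": 0,"z": -0.06,"ax": 0,"ay": 0,"az": 0,"grip": -1},{"x": 0,"y": 0,"z": -0.14,"ax": 0,"ay": 0,"az": 0,"grip": -1},{"x": 0,"y": 0,"z": -0.22,"ax": 0,"ay": 0,"az": 0,"grip": -1},{"x": 0,"y": 0,"z": -0.26,"ax": 0,"ay": 0,"az": 0,"grip": -1},{"x": 0,"y": 0,"z": -0.26,"ax": 0,"ay": 0,"az": 0,"grip": -1},{"x": 0,"y": 0,"z": -0.26,"ax": 0,"ay": 0,"az": 0,"grip": -1},{"x": 0,"y": 0,"z": -0.26,"ax": 0,"ay": 0,"az": 0,"grip": -1}])

```text
time: 33.5
tool_pos: [0.5334, -0.1436, 0.237]
tcp_rot: [2.706, -1.595, -0.005]
wrist_force: [-0.2, 0.6, -0.1]
width: 1.0
grip_force: 0.0
```

```bash
python3 r.py; python3 -c "
from workcell import bot
print(bot.finish_job())"
```

```text
j6 0.0002 tz 0.023 q6 2.32804 z 0.23703 0.0 33.5 [-0.2  0.6 -0.1]
the job is handed in; nothing more can be done
None
```

The job is handed in at about 33.5 s: the blue luxator lies in the V rest with its butt against the stop, clamped at roughly 0.21 Nm on the knob (about 60 N pad force by my estimate, not measured), and the gripper is open and clear; no verdict was returned.

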